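# Raise the bottle stage by one notch

## Robot

A 6-joint arm with a two-finger parallel gripper is mounted at the origin on a cart in front of the work surface, level with it; the furniture and walls round the work are solid. World frame = base frame: x ahead of the robot, y to its left, z up, the work surface at z = 0. Lengths are in m, angles in degrees, forces in N, time in s.
With the tool pointing down it reaches from about 0.4 to 0.825 m from the base axis. Payload 7 kg.
Tool frame: the origin (TCP) lies midway between the tips of the shut fingers; the grasp point (between the pads) lies ctrl.tcp_to_grasp behind it (ctrl.tcp_to_grasp is the distance from the TCP to the grasp point, in m); z points along the fingers, y is the line along which they close (so a half turn about z gives the same grasp; the last joint's range is limited). The gripper opens to 88 mm and grips with 3 to 60 N. Pads are 19 mm wide; open, the fingers measure 130 mm over their backs; the gripper's body (78 mm by 193 mm) begins 47 mm behind the grasp point.
Start: joints at [81.079, 20.546, 0.682, 0, -70.136, -16.507], TCP at [0.29, 0.61, 0.227] pointing down, gripper open.
Joint ranges: [-176.03, 176.03], [-82.01, 121.73], [-58.28, 71.71], [-173.87, 95.51], [-174.79, -0.11], [-173.66, 173.66]. Speed limits (degrees/s): [136.94, 136.94, 172.46, 180, 180, 180].

## Interface

Orientations are given as [roll, pitch, yaw] about the fixed x, y, z axes, in that order (R = Rz(yaw) Ry(pitch) Rx(roll)).
In Python, from plant import ctrl, imaging, close_job gives the robot as it stands.
- The arm moves only by the shell command python3 -m crank 'ROWS'. ROWS is JSON, a list of rows, each a list of 3 entries, a list of its own where there are three numbers: the shift along the world's x, y, z in m, then the turn, a rotation vector about the world's x, y, z in degrees, then the opening, from -1 (shut) to 1 (fully open), so that 0 is half open. A call has 1 to 12 rows; each row shifts and turns the commanded pose from where the row before left it; what a row does not reach is not made up. A row lasts 1/10 s, in which the tool goes at most 50 mm and 8.59 degrees, less where a joint would pass 70% of its speed; a pose out of reach is approached as far as the arm can. A call is refused whole if a number of a shift passes 0.05 or a number of a turn 8.59, either way. A call with a gripper value outside its range is refused whole. The fingers move at their own pace and stop on an object; the grip force is fixed at half the most. Time passes only in rows, so rows that do not move let the fingers close. It gives the time, the measured TCP pose, the force, the opening and the grip force at its end, in the units of the state.
- ctrl.get_obs(): the state, without advancing time (a new reading comes with each control period).
- imaging.snapshot(name): name is "scene" or "top"; returns (picture, depth): 420x560x3 uint8, blue, green, red; 420x560 float32, m along the optical axis (not along the pixel's ray), 0 where there is no reading.
- imaging.camera_model(name): a dict with "mtx" (3x3 intrinsics, pixels), "R" (3x3) and "t" (3): a world point X has camera coordinates R X + t. Camera axes: x right, y down, z forward; pixel columns grow to the right and rows downward; lengths in m; the calibration is good to about 2 mm. A picture is of the moment at which its call begins. camera_model takes no time and is no camera call.
- close_job(): hands the job in; it is judged then, once.
The state is a dict: "clock": time; "joint_pos": joint angles; "qvel": joint speeds; "tau": joint torques, N m; "tool_pos": TCP position; "orientation": TCP orientation; "force": force on the tool from outside, world axes, zero at the start; "moment": the same for the moment, N m; "opening": finger opening in m; "gripper_force": force on a finger pad.
Only numpy, scipy, OpenCV 4.12 (cv2) and the standard library are available. Lean on these libraries where they do the work, as an engineer would, in place of code of your own. Each camera call takes 0.05 s, during which the arm holds its last target. There are 200 camera calls.

## Task

Two notched column stands are on the bench. Take the one whose carriage has the square tray with the bottle, lift the carriage by its knob to the next higher notch, just one, and let go so that it hangs there on its own pawl with the bottle still standing in the tray. Leave the other stand, the one with the ring, as it is.

Things in the scene. Friction and masses are not known exactly. Their poses are not given: they have to be found in the camera images.
- stage_knob (a point): Black round knob of the tray carriage, 28 mm across, 32 mm tall, on a 12 mm stem; grip its sides from above at any yaw. Point on its axis, 14 mm below its top, 149 mm above the bench at the start, 70 mm above the arm that bears it. Rises with the carriage, does not turn. z up; +y points level to the column (axis 85 mm away, top 205 mm above the bench) and on to the tray (centre 173 mm away).
- stage (a joint): Height of the tray carriage on its column, m, upward: 0 = notch where it hangs at the start, 0.040 = next notch, 0.080 = the one after, stop at 0.095. Weighs 0.38 kg without bottle, light friction. A sprung pawl yields going up and catches once a notch is passed by about 1 mm; let go, the carriage falls to the last notch passed and cannot go below it.
- bottle: White plastic reagent bottle with a blue cap, 48 mm across, 105 mm tall, about 75 g, standing loose in the square tray (90 mm outside, rim 10 mm high) of the tray carriage; origin at the centre of its underside, z up along the bottle.
- ring_knob (a point): The same point on the same knob of the other stand, which carries an empty steel ring (84 mm across) in place of the tray; its carriage hangs one notch higher. Not to be moved.
There are look-alikes about, which are no part of the job. What is shaped like the bottle but yellow is not meant.

How it is judged (in metres and radians):
At the end, for the whole second after the job is handed in: The tray carriage rests on the notch next above the one it started on (joint between 0.034 and 0.046 m), still, let go; the bottle stands in the tray within 10 degrees of upright; the ring carriage is within 15 mm of its starting height (value of joint stage between 0.034 and 0.046 m and velocity of joint stage between -0.01 and 0.01 m/s and z of bottle in the frame of stage_knob between -0.082 and -0.066 m and y of bottle in the frame of stage_knob between 0.128 and 0.218 m and angle between bottle's own z axis and vertical below 0.17 rad and distance of ring_knob from where it was at the start of the episode below 0.015 m); the robot touches nothing.
It fails at once if the bottle is tipped over or leaves the tray (angle between bottle's own z axis and vertical above 0.5 rad or z of bottle in the frame of stage_knob below -0.1 m).
It fails at once if the ring carriage is moved by more than 20 mm (distance of ring_knob from where it was at the start of the episode above 0.02 m).
It also fails if it takes over 32 s, if anything falls off the work surface, if the arm or the gripper's body presses on something with over 40 N, if the wrist force passes 120 N, or if a joint passes its speed limit or range.

## Working session

There is one attempt and no reset: what is moved stays moved. The work goes in short steps, Python scripts to look and compute and a shell command to move; the robot and the scene stay as the last step left them, time stands still between calls to the robot, and variables do not carry over. Pictures are saved under pics/ and viewed, at most 10 in all, crops included, and the job is handed in when it is done.

```bash
mkdir -p pics; python3 - <<'E'
from plant import ctrl, imaging
import cv2,numpy as np
for n in("scene","top"):
    p,d=imaging.snapshot(n); cv2.imwrite(f"pics/{n}0.png",p); np.savez(f"{n}0.npz",p=p,d=d)
    m=imaging.camera_model(n); R=np.array(m["R"]);print(n,-R.T@np.array(m["t"]),R[2],m["mtx"][0])
o=ctrl.get_obs();print(o,ctrl.tcp_to_grasp)
E
```

```text
scene [-0.23143945 -0.76882406  0.60943519] [ 0.61364912  0.66352457 -0.42798353] [463.2792771    0.         276.50383799]
top [3.52496755e-01 1.32902332e-04 1.19115832e+00] [ 0.11799082  0.00867377 -0.9929768 ] [400.79727187   0.         277.16533863]
{'clock': 0.1, 'joint_pos': array([ 8.10782482e+01,  2.05881411e+01,  6.38341044e-01, -1.53370164e-02,
       -7.01338470e+01, -1.65089923e+01]), 'qvel': array([-0.10281416, -0.11017115,  0.15788638,  0.03232562, -0.05367255,
        0.0452668 ]), 'tau': array([-2.00797811e-03, -5.84158623e+01,  2.93749398e+01,  7.01547816e+00,
        1.01877764e-02, -5.55519364e-05]), 'tool_pos': array([0.2896888 , 0.60920645, 0.22570958]), 'orientation': array([ 1.79915704e+02, -9.94747276e-03, -2.54359592e+01]), 'force': array([ 0.41571031,  0.67925061, -0.3951494 ]), 'moment': array([0.01017347, 0.01100558, 0.02896894]), 'gripper_force': 0.0, 'opening': 0.0873119347711487} 0.0188
```

View pics/scene0.png

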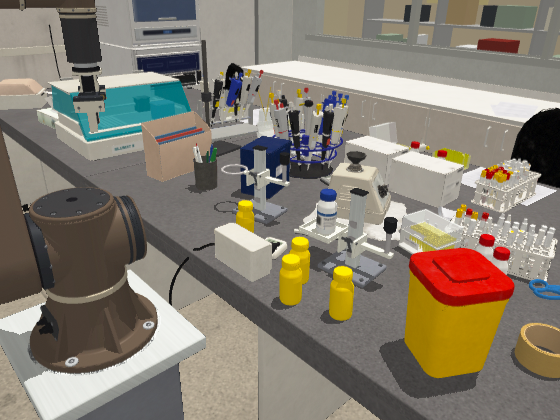

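View pics/top0.png

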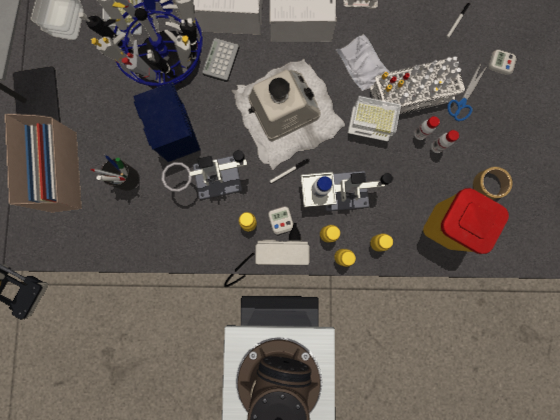

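The tray stand's knob is at about (390,225) in the scene view and (386,181) in the top view. Its column is at (350,188) and the tray with the blue-capped bottle at (319,187) in the top view. The ring stand is separate, with its knob at top (240,158).

```bash
cat > h.py <<'E'
import numpy as np,cv2
from plant import ctrl,imaging
def ray(n,u,v):
    m=imaging.camera_model(n);R=np.array(m["R"]);d=R.T@np.linalg.inv(m["mtx"])@[u,v,1.]
    return -R.T@np.array(m["t"]),d/np.linalg.norm(d)
def tri(a,b):
    (c1,d1),(c2,d2)=ray("scene",*a),ray("top",*b)
    s=np.linalg.lstsq(np.c_[d1,-d2],c2-c1,rcond=None)[0]
    p,q=c1+s[0]*d1,c2+s[1]*d2
    return (p+q)/2,np.linalg.norm(p-q)
def plane(n,u,v,z):
    c,d=ray(n,u,v);return c+d*(z-c[2])/d[2]
def blobs(p,box,lo,hi,hsv=True):
    x0,y0,x1,y1=box;c=p[y0:y1,x0:x1]
    if hsv:c=cv2.cvtColor(c,cv2.COLOR_BGR2HSV)
    n,l,s,ce=cv2.connectedComponentsWithStats(cv2.inRange(c,lo,hi))
    return [(ce[i]+[x0,y0],s[i][:4]+[x0,y0,0,0],s[i][4]) for i in range(1,n) if s[i][4]>12]
E
python3 - <<'E'
from h import *
for n,kb,bb in(("scene",(375,205,405,250),(310,180,345,212)),("top",(370,168,400,198),(308,170,340,200))):
    f=np.load(n+"0.npz");p,d=f["p"],f["d"]
    print(n)
    for b in blobs(p,kb,(0,0,0),(180,255,45)): print(" knob",*b,d[int(b[0][1]),int(b[0][0])])
    for b in blobs(p,bb,(105,120,60),(130,255,255)): print(" cap",*b)
    b=kb; c=p[b[1]:b[3],b[0]:b[2]]
f=np.load("top0.npz");g=np.load("scene0.npz")
a=cv2.resize(f["p"][140:220,280:410],None,fx=4,fy=4,interpolation=2);b=cv2.resize(g["p"][180:290,290:420],None,fx=2,fy=2,interpolation=2)
im=np.zeros((600,540,3),np.uint8);im[:320,:520]=a;im[330:550,:260]=b;cv2.imwrite("pics/crop1.png",im)
E
```

```text
scene
 knob [389.8547486  224.60335196] [384 217  13  17] 179 0.9917078
 cap [327.88372093 194.46511628] [320 189  17  12] 172
top
 knob [385.9375     178.57142857] [380 173  13  12] 112 1.0391394
 knob [372.72727273 194.84848485] [370 192   7   6] 33 1.2045023
 cap [324.10828025 183.22929936] [317 177  15  14] 157
```

View pics/crop1.png

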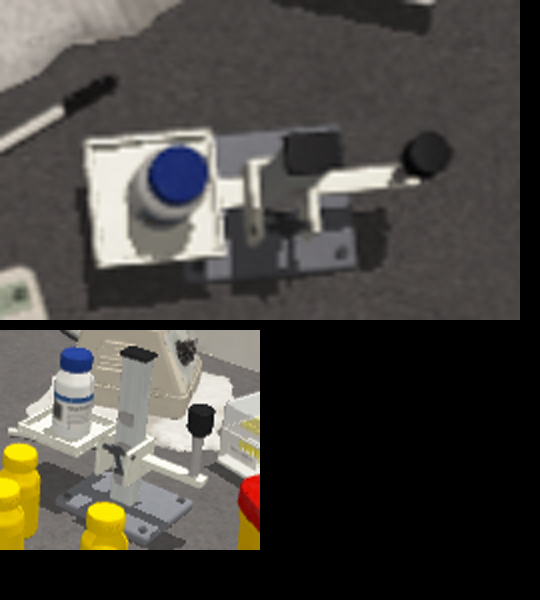

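The crop shows the black knob at top (386,178.5), the column's black top at about (358,178), and the tray centre at about (318,190). The area around the knob is clear.

```bash
python3 - <<'E'
from h import *
k,e=tri((389.85,224.6),(385.94,178.9));print("knob centre",k,e)
kt=plane("top",385.94,178.57,0.163);print("on z=.163",kt)
c,e2=tri((290+139/2,180+24/2),(280+313/4,140+153/4));print("col top",c,e2,plane("top",358.3,178.2,.205))
t,_=plane("top",280+155/4,140+200/4,.085),0;print("tray",t)
for q in(c,t):
    v=(q-k)[:2];print(np.linalg.norm(v),np.degrees(np.arctan2(v[1],v[0])))
# neighbours near knob: high points in top depth
f=np.load("top0.npz");d=f["d"];m=imaging.camera_model("top");R=np.array(m["R"])
v,u=np.mgrid[:420,:560];X=(np.stack([u,v,np.ones_like(u)],-1)@np.linalg.inv(m["mtx"]).T)*d[...,None]
X=(X-np.array(m["t"]))@R
K=X[168:192,376:396].reshape(-1,3);K=K[K[:,2]>.14];print("depth knob",K.min(0),K.max(0),np.median(K[:,2]))
r=np.hypot(X[...,0]-k[0],X[...,1]-k[1])
for z in(.1,.15,.2):
    M=(X[...,2]>z)&(r>.03)&(r<.4)&(d>0);n,l,s,ce=cv2.connectedComponentsWithStats(M.astype(np.uint8))
    for i in range(1,n):
        if s[i][4]>15:
            P=X[l==i];print(z,P.min(0).round(2),P.max(0).round(2))
E
```

```text
knob centre [ 0.55856342 -0.27715252  0.14932901] 0.001891317825337803
on z=.163 [ 0.55609015 -0.27278589  0.163     ]
col top [ 0.54945583 -0.19442381  0.20188107] 0.003039757780527021 [ 0.54788817 -0.1927887   0.205     ]
tray [ 0.53685615 -0.10563608  0.085     ]
0.08322852698639656 96.28238417079824
0.17288461996851354 97.21305544468025
depth knob [ 0.35249675 -0.28953352  0.14127269] [5.71494670e-01 1.32902332e-04 1.19115832e+00] 0.1621138054872192
0.1 [ 0.88 -0.46  0.1 ] [ 0.9  -0.45  0.11]
0.1 [ 0.87 -0.5   0.1 ] [ 0.89 -0.48  0.11]
0.1 [ 0.71 -0.08  0.1 ] [0.87 0.06 0.19]
0.1 [ 0.86 -0.3   0.1 ] [ 0.87 -0.29  0.11]
0.1 [ 0.86 -0.36  0.1 ] [ 0.87 -0.35  0.11]
0.1 [ 0.86 -0.42  0.1 ] [ 0.87 -0.4   0.11]
0.1 [ 0.85 -0.32  0.1 ] [ 0.86 -0.31  0.11]
0.1 [ 0.84 -0.38  0.1 ] [ 0.86 -0.37  0.11]
0.1 [ 0.84 -0.34  0.1 ] [ 0.85 -0.33  0.11]
0.1 [ 0.84 -0.46  0.1 ] [ 0.85 -0.43  0.11]
0.1 [ 0.82 -0.31  0.1 ] [ 0.83 -0.29  0.12]
0.1 [ 0.8  -0.36  0.1 ] [ 0.81 -0.34  0.11]
0.1 [ 0.71 -0.44  0.1 ] [ 0.74 -0.4   0.12]
0.1 [ 0.67 -0.48  0.1 ] [ 0.7  -0.45  0.13]
0.1 [0.59 0.1  0.11] [0.62 0.12 0.21]
0.1 [ 0.53 -0.21  0.1 ] [ 0.56 -0.17  0.21]
0.1 [ 0.52 -0.13  0.1 ] [ 0.56 -0.09  0.18]
0.1 [ 0.37 -0.57  0.1 ] [ 0.53 -0.41  0.2 ]
0.1 [0.43 0.07 0.1 ] [0.47 0.11 0.11]
0.1 [ 0.4  -0.16  0.1 ] [ 0.44 -0.12  0.11]
0.1 [ 0.38 -0.3   0.1 ] [ 0.41 -0.27  0.11]
0.1 [ 0.33 -0.2   0.1 ] [ 0.37 -0.17  0.11]
0.15 [ 0.76 -0.02  0.15] [0.82 0.03 0.19]
0.15 [0.59 0.1  0.18] [0.62 0.12 0.21]
0.15 [ 0.54 -0.21  0.15] [ 0.56 -0.17  0.21]
0.15 [ 0.52 -0.13  0.15] [ 0.56 -0.09  0.18]
0.15 [ 0.37 -0.57  0.15] [ 0.53 -0.41  0.2 ]
0.2 [0.59 0.1  0.2 ] [0.62 0.12 0.21]
0.2 [ 0.54 -0.21  0.2 ] [ 0.56 -0.17  0.21]
```

```bash
python3 -m crank '[[[0,0,0.03],[0,0,0],1],[[0,0,0.03],[0,0,0],1],[[0,0,0.03],[0,0,0],1],[[0.0133,-0.044,0],[0,0,0],1],[[0.0133,-0.044,0],[0,0,0],1],[[0.0133,-0.044,0],[0,0,0],1],[[0.0133,-0.044,0],[0,0,0],1],[[0.0133,-0.044,0],[0,0,0],1],[[0.0133,-0.044,0],[0,0,0],1],[[0.0133,-0.044,0],[0,0,0],1],[[0.0133,-0.044,0],[0,0,0],1],[[0.0133,-0.044,0],[0,0,0],1]]'; python3 -m crank '[[[0.0133,-0.044,0],[0,0,-7],1],[[0.0133,-0.044,0],[0,0,-7],1],[[0.0133,-0.044,0],[0,0,-7],1],[[0.0133,-0.044,0],[0,0,-7],1],[[0.0133,-0.044,0],[0,0,-6],1],[[0.0133,-0.044,0],[0,0,-6],1],[[0.0133,-0.044,0],[0,0,-6],1],[[0.0133,-0.044,0],[0,0,-6],1],[[0.0133,-0.044,0],[0,0,-6],1],[[0.0133,-0.044,0],[0,0,0],1],[[0.0133,-0.044,0],[0,0,0],1],[[0,0,0],[0,0,0],1]]'
```

```text
clock: 1.3
tool_pos: [0.4094, 0.2116, 0.3165]
orientation: [-180.0, 0.0, -25.4]
force: [0.8, 0.8, -0.2]
opening: 0.0878
gripper_force: 0.0
clock: 2.5
tool_pos: [0.5561, -0.2747, 0.3143]
orientation: [179.8, 0.0, -83.7]
force: [-0.3, 0.9, -1.1]
opening: 0.0876
gripper_force: 0.0
```

```bash
python3 -m crank '[[[0,0,-0.04],[0,0,0],0.3],[[0,0,-0.04],[0,0,0],0.3],[[0,0,-0.04],[0,0,0],0.3],[[0,0,0],[0,0,0],0.3],[[0,0,0],[0,0,0],0.3]]'; python3 - <<'E'
from h import *
p,d=imaging.snapshot("scene");t=ctrl.get_obs()["tool_pos"];m=imaging.camera_model("scene")
def pr(X):
    c=np.array(m["R"])@X+m["t"];q=np.array(m["mtx"])@c;return q[:2]/q[2]
print(t,pr(t))
cv2.imwrite("pics/s1.png",cv2.resize(p[120:300,280:460],None,fx=3,fy=3,interpolation=2))
E
```

```text
clock: 3.0
tool_pos: [0.5559, -0.2704, 0.1971]
orientation: [179.9, -0.0, -83.4]
force: [-0.2, -1.4, 0.9]
opening: 0.0582
gripper_force: 0.0
[ 0.55685361 -0.27068573  0.19857584] [389.1278713  203.40709338]
```

View pics/s1.png

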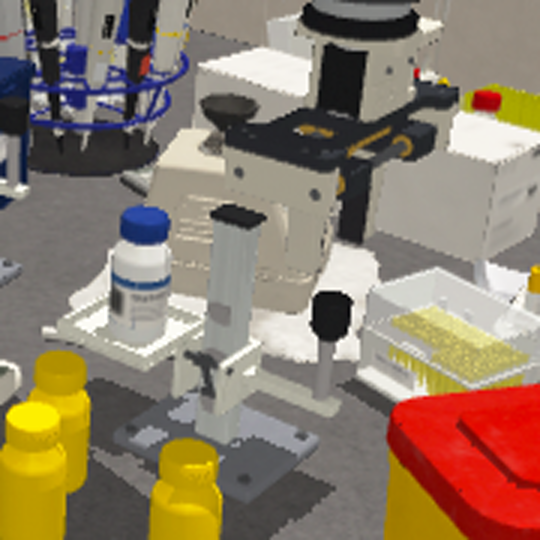

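The gripper stands above the knob at crop (327,310), with the far finger at (355,215). I can't tell whether the cream face at (280,230) belongs to the gripper or the background device, so I'll check depth.

```bash
python3 - <<'E'
from h import *
p,d=imaging.snapshot("scene");m=imaging.camera_model("scene");R=np.array(m["R"])
v,u=np.mgrid[:420,:560];X=(np.stack([u,v,np.ones_like(u)],-1)@np.linalg.inv(m["mtx"]).T)*d[...,None]
X=(X-np.array(m["t"]))@R
for cx,cy in((270,190),(310,190),(290,230),(320,230),(310,260),(280,280),(355,180),(355,215),(360,235),(240,165),(330,310)):
    q=X[120+cy//3,280+cx//3];print((cx,cy),q.round(3))
g=np.hypot(X[...,0]-.557,X[...,1]+.272);M=(g<.13)&(X[...,2]>.17)&(d>0)&(X[...,1]<-.215)
P=X[M];print(P.min(0),P.max(0))
for z in np.arange(.17,.34,.01):
    Q=P[abs(P[:,2]-z)<.005]
    if len(Q):print(round(z,2),Q.min(0).round(3),Q.max(0).round(3),len(Q))
E
```

```text
(270, 190) [ 0.469 -0.278  0.271]
(310, 190) [ 0.472 -0.305  0.279]
(290, 230) [ 0.509 -0.268  0.229]
(320, 230) [ 0.513 -0.289  0.235]
(310, 260) [ 0.512 -0.285  0.211]
(280, 280) [ 0.761 -0.094  0.046]
(355, 180) [ 0.504 -0.317  0.28 ]
(355, 215) [ 0.588 -0.269  0.218]
(360, 235) [ 0.587 -0.277  0.205]
(240, 165) [ 0.467 -0.254  0.281]
(330, 310) [ 0.549 -0.284  0.159]
[ 0.45464625 -0.32338427  0.19829064] [ 0.65490912 -0.21517331  0.59630707]
0.2 [ 0.511 -0.288  0.198] [ 0.603 -0.26   0.205] 55
0.21 [ 0.509 -0.288  0.205] [ 0.601 -0.258  0.215] 103
0.22 [ 0.509 -0.289  0.215] [ 0.603 -0.259  0.225] 110
0.23 [ 0.507 -0.289  0.225] [ 0.606 -0.26   0.235] 95
0.24 [ 0.506 -0.29   0.235] [ 0.607 -0.267  0.245] 79
0.25 [ 0.505 -0.289  0.246] [ 0.606 -0.27   0.255] 28
0.26 [ 0.467 -0.314  0.256] [ 0.608 -0.246  0.265] 23
0.27 [ 0.463 -0.322  0.265] [ 0.649 -0.234  0.275] 284
0.28 [ 0.463 -0.321  0.275] [ 0.648 -0.242  0.285] 415
0.29 [ 0.457 -0.322  0.285] [ 0.651 -0.243  0.295] 373
0.3 [ 0.455 -0.322  0.295] [ 0.65  -0.244  0.305] 398
0.31 [ 0.455 -0.322  0.305] [ 0.655 -0.243  0.315] 598
0.32 [ 0.535 -0.3    0.315] [ 0.613 -0.252  0.325] 171
0.33 [ 0.536 -0.3    0.325] [ 0.61  -0.252  0.335] 181
```

Depth confirms the cream face is the gripper's near finger, so the fingers straddle the knob. I'll go down and grip.

```bash
python3 -m crank '[[[0,-0.003,-0.025],[0,0,0],0.3],[[0,0,-0.025],[0,0,0],0.3],[[0,0,-0.018],[0,0,0],0.3],[[0,0,0],[0,0,0],0.3],[[0,0,0],[0,0,0],-1],[[0,0,0],[0,0,0],-1],[[0,0,0],[0,0,0],-1],[[0,0,0],[0,0,0],-1],[[0,0,0],[0,0,0],-1]]'
```

```text
clock: 4.0
tool_pos: [0.5598, -0.2733, 0.1301]
orientation: [-179.6, -0.1, -83.4]
force: [9.5, 2.4, -1.8]
opening: 0.0268
gripper_force: 30.0
```

```bash
python3 -m crank '[[[0.003,0,0],[0,0,0],-1],[[0,0,0.002],[0,0,0],-1],[[0,0,0.004],[0,0,0],-1],[[0,0,0.005],[0,0,0],-1],[[0,0,0.005],[0,0,0],-1],[[0,0,0.005],[0,0,0],-1],[[0,0,0.005],[0,0,0],-1],[[0,0,0.005],[0,0,0],-1],[[0,0,0.005],[0,0,0],-1],[[0,0,0.004],[0,0,0],-1],[[0,0,0.003],[0,0,0],-1],[[0,0,0],[0,0,0],-1]]'; python3 - <<'E'
from h import *
p,d=imaging.snapshot("scene")
for b in blobs(p,(310,150,345,212),(105,120,60),(130,255,255)): print(" cap",*b)
cv2.imwrite("pics/s2.png",cv2.resize(p[120:300,280:460],None,fx=3,fy=3,interpolation=2))
E
```

```text
clock: 5.2
tool_pos: [0.5597, -0.2732, 0.1717]
orientation: [-179.9, 0.0, -83.4]
force: [5.4, 1.9, -4.2]
opening: 0.0275
gripper_force: 30.0
 cap [317.5 150. ] [310 150  16   1] 16
 cap [324.6056338  158.38028169] [310 150  27  14] 71
 cap [328.97159091 178.07386364] [321 172  17  13] 176
 cap [326.9        197.86666667] [318 195  20   5] 30
```

View pics/s2.png

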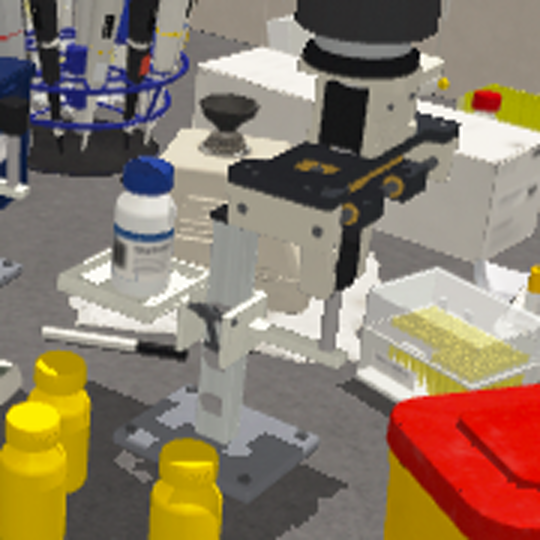

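The carriage is up about 41 mm and the bottle is upright, with its cap at crop (146,175). I'll go slightly past the notch, then lower until the pawl takes the weight.

```bash
python3 -m crank '[[[0,0,0.002],[0,0,0],-1],[[0,0,0.002],[0,0,0],-1],[[0,0,0.002],[0,0,0],-1],[[0,0,0],[0,0,0],-1],[[0,0,0],[0,0,0],-1]]'; python3 -m crank '[[[0,0,-0.002],[0,0,0],-1],[[0,0,-0.002],[0,0,0],-1],[[0,0,-0.002],[0,0,0],-1],[[0,0,-0.002],[0,0,0],-1],[[0,0,0],[0,0,0],-1],[[0,0,0],[0,0,0],-1]]'
```

```text
clock: 5.75
tool_pos: [0.5597, -0.2732, 0.1775]
orientation: [-179.9, -0.0, -83.4]
force: [5.1, 0.6, -4.3]
opening: 0.0269
gripper_force: 30.0
clock: 6.35
tool_pos: [0.5597, -0.2732, 0.17]
orientation: [-179.9, -0.0, -83.4]
force: [5.0, 1.3, -1.4]
opening: 0.027
gripper_force: 30.0
```

```bash
python3 -m crank '[[[0,0,-0.001],[0,0,0],-1],[[0,0,-0.001],[0,0,0],-1],[[0,0,0],[0,0,0],-1],[[0,0,0],[0,0,0],-1]]'
```

```text
clock: 6.75
tool_pos: [0.5598, -0.2733, 0.1696]
orientation: [-179.8, -0.1, -83.4]
force: [1.4, 5.2, 9.5]
opening: 0.0274
gripper_force: 30.0
```

The pawl now carries the load: the force has reversed to +9.5 N and the height holds at 0.0396 m. I'll take out the preload, release gently to a partial opening, and go up.

```bash
python3 -m crank '[[[0,0,0.001],[0,0,0],-1],[[0,0,0],[0,0,0],-0.2],[[0,0,0],[0,0,0],0.3],[[0,0,0],[0,0,0],0.3],[[0,0,0],[0,0,0],0.3],[[0,0,0],[0,0,0],0.3]]' && python3 -m crank '[[[0,0,0.01],[0,0,0],0.3],[[0,0,0.02],[0,0,0],0.3],[[0,0,0.03],[0,0,0],0.3],[[0,0,0.04],[0,0,0],0.3],[[0,0,0.03],[0,0,0],0.3],[[0,0,0],[0,0,0],0.3],[[0,0,0],[0,0,0],0.3]]'; python3 - <<'E'
from h import *
p,d=imaging.snapshot("scene");q,_=imaging.snapshot("top")
K=blobs(p,(375,180,405,235),(0,0,0),(180,255,45));print(K)
for b in blobs(p,(318,160,345,212),(105,120,60),(130,255,255)): print(" cap",*b)
b=max(K,key=lambda b:b[2])[0];m=imaging.camera_model("scene")
for z in (.149,.189,.229):
    c=np.array(m["mtx"])@(np.array(m["R"])@[.5585,-.277,z]+m["t"]);print(z,c[:2]/c[2])
im=np.r_[cv2.resize(p[100:300,200:460],None,fx=2,fy=2)];cv2.imwrite("pics/s3.png",im)
E
```

```text
clock: 7.35
tool_pos: [0.5584, -0.2735, 0.1682]
orientation: [179.9, 0.0, -83.4]
force: [-0.2, -0.3, 0.1]
opening: 0.0559
gripper_force: 0.0
clock: 8.05
tool_pos: [0.559, -0.2734, 0.3]
orientation: [-179.9, -0.0, -83.4]
force: [0.0, 0.2, -1.1]
opening: 0.0571
gripper_force: 0.0
[(array([382.26315789, 190.42105263]), array([379, 187,   7,   8]), np.int32(19)), (array([392.11891892, 208.22702703]), array([386, 201,  14,  16]), np.int32(185))]
 cap [322.1875 160.75  ] [318 160  11   3] 16
 cap [328.94350282 178.6440678 ] [321 173  17  12] 177
 cap [327.5625 198.625 ] [318 196  20   5] 32
0.149 [389.32057365 224.81365198]
0.189 [391.52152628 208.19911942]
0.229 [393.79985593 191.00048382]
```

View pics/s3.png

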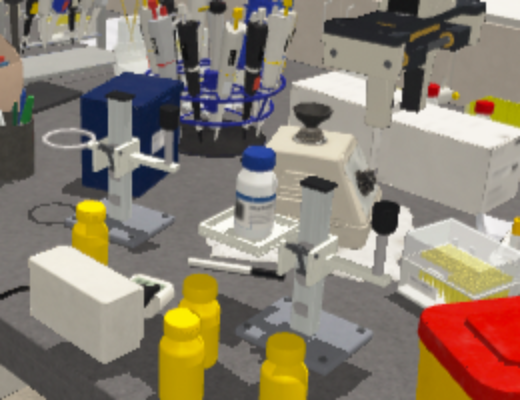

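The knob sits at scene (392,208.2), which matches the +40 mm prediction. The bottle stands upright in the tray, the ring stand is untouched and the gripper is clear.

```bash
python3 -c "
from plant import close_job
print(close_job())"
```

```text
the job is handed in; nothing more can be done
None
```

The tray carriage now hangs on its own pawl one notch (40 mm) higher, with the bottle upright in the tray and the ring stand untouched; I handed the job in at about 8 s, and no verdict came back.

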